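# Press the caliper and the pliers into the call-out kit's foam

## Robot

A 6-joint arm with a two-finger parallel gripper is mounted at the origin on the work surface. World frame = base frame: x ahead of the robot, y to its left, z up, the work surface at z = 0. Lengths are in m, angles in rad, forces in N, time in s.
With the tool pointing down it reaches from about 0.375 to 0.9 m from the base axis. Payload 3.1 kg.
Tool frame: the origin (TCP) lies between the finger pads; the fingertips stand 22 mm ahead of it and the grasp point (between the pads) lies 3 mm ahead of it; z points along the fingers, y is the direction in which the jaws open and shut (so a half turn about z gives the same grasp; the last joint's range is limited). The gripper opens to 87 mm and grips with 3 to 60 N. Pads are 19 mm wide; open, the fingers measure 117 mm over their backs; the gripper's body (75 mm by 190 mm) begins 51 mm behind the grasp point.
Start: joints at [1.042, 0.527, 1.433, -0, 1.181, -0.178], TCP at [0.215, 0.587, 0.245] pointing down, gripper open.
Joint ranges: [-3.08, 3.08], [-0.75, 2.2], [0.22, 2.44], [-1.43, 4.57], [0, 2.65], [-2.85, 2.85]. Speed limits (rad/s): [2.79, 2.79, 3.14, 3.14, 3.14, 3.14].

## Interface

Orientations are given as a unit quaternion [x, y, z, w].
In Python, from rig import get_obs, camera, get_calibration, hand_in, search_frame gives the robot as it stands.
- The arm moves only by the shell command python3 -m jog 'ROWS' [FORCE]. ROWS is JSON, a list of rows, each an object with "grip": the closure in counts, from 0 (fully open) to 255 (shut); "travel": the shift along the world's x, y, z in cm, a list of three; "twist": the turn about the world's z in degrees. A call has 1 to 8 rows; each row shifts and turns the commanded pose from where the row before left it; what a row does not reach is not made up. A row lasts 1/10 s, in which the tool goes at most 50 mm and 8.59 degrees, less where a joint would pass 70% of its speed; a pose out of reach is approached as far as the arm can. A call is refused whole if a number of a shift passes 5 or a number of a turn 8.59, either way. A call with a gripper value outside its range is refused whole. The fingers move at their own pace and stop on an object; FORCE is the grip in N (left out, the last holds). Time passes only in rows, so rows that do not move let the fingers close. It gives the time, the measured TCP pose, the force and the opening at its end, in the units of the state.
- get_obs(): the state, without advancing time (a new reading comes with each control period).
- camera(name): name is "scene" or "top"; returns the picture (400x640x3 uint8, red, green, blue); there is no depth.
- get_calibration(name): a dict with "fx", "fy", "cx", "cy" (pixels), "k1" (the pictures are not rectified: a ray, as slopes to the right and down, at radius r is drawn at 1 + k1 r^2 times it, then the intrinsics apply), "R" (3x3) and "t" (3): a world point X has camera coordinates R X + t. Camera axes: x right, y down, z forward; pixel columns grow to the right and rows downward; lengths in m; the calibration is good to about 2 mm. A picture is of the moment at which its call begins. get_calibration takes no time and is no camera call.
- hand_in(): hands the job in, once; it reports no verdict.
Trained networks look in the newest picture that a camera, given by its name, has taken for a name from the list of things; names that differ only in an ending like _2 or _b are one class to them, and where a whole thing is asked for, a point or a joint stands for the part that bears it (a point fixed in the world has none). Each returns a list of dicts, best first, with "p" (0 to 1); they miss things now and then, are a little off and sometimes report something else, mostly with a low value. They report only what shows in the picture. A call takes as long as a camera call. They do not tell look-alikes from the thing itself.
- search_frame(target, camera): "at" ([x, y, z] in m, in world coordinates, good to about 4 mm: the middle of the surface that is visible of it).
The state is a dict: "time": time; "q": joint angles; "joint_velocities": joint speeds; "joint_torque": joint torques, N m; "position": TCP position; "tool_rot": TCP orientation; "ft_force": force on the tool from outside, world axes, zero at the start; "moment": the same for the moment, N m; "grip_width": finger opening in m.
Only numpy, scipy, OpenCV 4.12 (cv2) and the standard library are available. Lean on these libraries where they do the work, as an engineer would, in place of code of your own. Each camera call takes 0.05 s, during which the arm holds its last target. There are 200 camera calls.

## Task

Pack the locksmith's call-out kit: pick up the caliper and the yellow-handled pliers from the bench and press each one into its own matching cutout in the foam blocks on the sloped stand, fully home, so that it lies flat on the floor of the cutout. Let go of both, and leave the other things on the bench where they are.

Things in the scene. Friction and masses are not known exactly. Their poses are not given: they have to be found in the camera images.
- caliper: Closed digital caliper lying flat, display up; 172 mm long, 0.17 kg. Origin: underside below the middle of the black display housing (72 mm in x, 30 in y, 18 high): grip this across y. x runs along the beam to the jaws (beam end x -110, jaws to +62 mm); long jaws reach y -47, short ones +24.5 mm; z up. Beam (14 mm wide) and jaws are 6 mm thick; underside all flat.
- caliper_cutout: The caliper-shaped cutout. Origin on its flat yellow floor, where the origin of the seated caliper belongs, with the same axes: x up the slope away from the robot, y left, z square out of the foam, 25 degrees off vertical towards the robot. 10 mm deep all over, 2.5 to 4 mm wider than the caliper all round; finger recesses both sides (x -20 to +20, y out to +-45 mm, as deep).
- caliper_foam: Foam block 206 x 118 mm, black over yellow, fixed on the sloped stand, with the caliper cutout; origin on the bench below its middle. In the cutout four rounded foam beads (x +-29 mm, both flanks) stand 2 mm into the tool's outline and give way sideways: laid in, the tool stops on them about 8 mm proud; pushing it past takes 9 to 16 N, square to the foam near its origin, then friction keeps it in.
- pliers: Closed pliers lying flat, dark steel head, yellow and black handles; 186 mm long, 0.24 kg. Origin: underside at the pivot. x points to the nose (x +61 mm), handles run to x -125, 55 mm wide over both; z up. Steel flanks from x -38 to +38 mm are parallel, 28 mm apart, 18 high: grip there across y. Handles 16 mm high, nose 14 high and 20 wide; underside all flat.
- pliers_cutout: The pliers-shaped cutout. Origin on its flat yellow floor, where the origin of the seated pliers belongs, with the same axes: x up the slope away from the robot, y left, z square out of the foam, 25 degrees off vertical towards the robot. 10 mm deep all over, 2.5 to 4 mm wider than the pliers all round; finger recesses both sides (x -20 to +20, y out to +-45 mm, as deep).
- pliers_foam: Foam block 206 x 118 mm, black over yellow, fixed on the sloped stand, with the pliers cutout; origin on the bench below its middle. In the cutout four rounded foam beads (x +-29 mm, both flanks) stand 2 mm into the tool's outline and give way sideways: laid in, the tool stops on them about 8 mm proud; pushing it past takes 9 to 16 N, square to the foam near its origin, then friction keeps it in.
- stand: Grey sheet-steel stand with tube legs, fixed; carries both foam blocks side by side on a 25 degree slope that faces the robot. 228 mm along the slope, 254 mm wide, low edge 20 mm and high edge 140 mm above the bench; the foam's face is 28 mm above the pan, its rims lower. Origin on the bench under its middle; x points away from the robot, up the slope.
- file: a flat hand file lying on the bench among the tools, red handle, 200 mm long, 22 mm wide, 20 mm high; origin under its middle
- tape_measure: a yellow and black tape measure standing upright, 70 x 38 x 64 mm; origin at the centre of its underside
- padlock: a brass padlock lying flat, body 46 x 60 x 28 mm with a steel shackle; origin under the body
- oil_bottle: a small blue oil bottle with a red cap, 52 mm across, 125 mm high; origin at the centre of its base
- mug: a white mug, 82 mm across, 92 mm high; origin at the centre of its base
- screwdriver: a screwdriver lying on the bench, roughly 200 mm long
Things that resemble listed ones, but are neither listed nor needed, are in the scene too. Leave any green look-alike of the pliers alone.

How it is judged:
By the outcome, as a careful person would: the job done as asked, in the order asked, and still so for the second after the job is handed in, with the robot touching nothing.
It also fails if it takes over 72 s, if anything falls off the work surface, if the arm or the gripper's body presses on something with over 40 N, if the wrist force passes 120 N, or if a joint passes its speed limit or range.

## Working session

There is one attempt and no reset: what is moved stays moved. The work goes in short steps, Python scripts to look and compute and a shell command to move; the robot and the scene stay as the last step left them, time stands still between calls to the robot, and variables do not carry over. Pictures are saved under pics/ and viewed, about 8 in all and at most 12, crops included, and the job is handed in when it is done.

```bash
ls; mkdir -p pics; python3 - <<'E'
from rig import *
import cv2
for n in("scene","top"):
    im=camera(n); cv2.imwrite(f"pics/{n}0.png",im[:,:,::-1])
    c=get_calibration(n); print(n,{k:(v if not hasattr(v,'tolist') else v.tolist()) for k,v in c.items()})
    for t in("caliper","pliers","caliper_foam","pliers_foam","caliper_cutout","pliers_cutout","stand"):
        print(t,[([round(float(v),3) for v in d["at"]],round(d["p"],2)) for d in search_frame(t,n)])
o=get_obs();print({k:o[k] for k in("time","position","tool_rot","ft_force","grip_width")})
E
```

```text
pics
scene {'fx': 389.86958954810734, 'fy': 389.86958954810734, 'cx': 319.40991401754616, 'cy': 197.65356126299872, 'k1': 0.02422392244805636, 'R': [[0.5902796964760496, 0.8071953741224195, -0.002346896569844231], [0.5550015989295626, -0.4079650907833836, -0.7249397974230234], [-0.5861255028692842, 0.42661471223748537, -0.6888082332469292]], 't': [-0.31001060277716164, -0.1797426090887434, 1.5173118132021324]}
caliper [([0.506, -0.354, 0.006], 0.8)]
pliers [([0.242, -0.276, 0.013], 0.97), ([0.438, -0.114, 0.017], 0.72), ([0.353, -0.505, 0.016], 0.64)]
caliper_foam [([0.537, 0.177, 0.095], 0.77)]
pliers_foam [([0.562, 0.305, 0.095], 0.72)]
caliper_cutout [([0.54, 0.181, 0.099], 0.84), ([0.635, 0.478, 0.06], 0.67), ([0.47, -0.234, 0.009], 0.59), ([0.539, 0.175, 0.095], 0.22)]
pliers_cutout [([0.557, 0.308, 0.094], 0.98)]
stand [([0.629, 0.154, 0.084], 0.63), ([0.507, -0.352, 0.003], 0.53)]
top {'fx': 498.2664603004257, 'fy': 498.2664603004257, 'cx': 319.9413916149414, 'cy': 191.44100480167222, 'k1': -0.018889526951685293, 'R': [[-0.012741390819241452, -0.9997992116627238, 0.01546587593
[... 193 characters left out ...]
5002067121036755]}
caliper [([0.482, -0.344, 0.006], 0.58)]
pliers [([0.341, -0.498, 0.013], 0.97), ([0.241, -0.268, 0.021], 0.86), ([0.43, -0.107, 0.014], 0.61)]
caliper_foam [([0.53, 0.178, 0.089], 0.63)]
pliers_foam [([0.554, 0.298, 0.092], 0.79)]
caliper_cutout [([0.533, 0.183, 0.091], 0.66), ([0.433, -0.108, 0.015], 0.57)]
pliers_cutout [([0.551, 0.298, 0.092], 0.73), ([0.696, -0.248, 0.028], 0.34)]
stand [([0.585, 0.233, 0.104], 0.67)]
{'time': 0.8, 'position': array([0.21472376, 0.58694426, 0.24456296]), 'tool_rot': array([ 1.74495723e-01,  9.84657932e-01,  1.50545081e-05, -1.31313675e-06]), 'ft_force': array([-1.0711858 ,  0.39107531, -0.31188176]), 'grip_width': 0.08688455454135469}
```

View pics/top0.png

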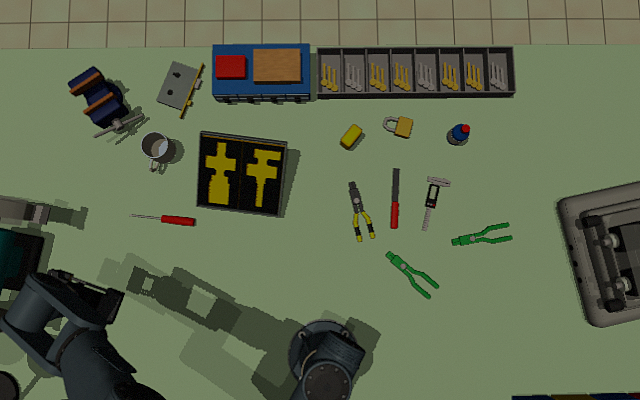

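View pics/scene0.png

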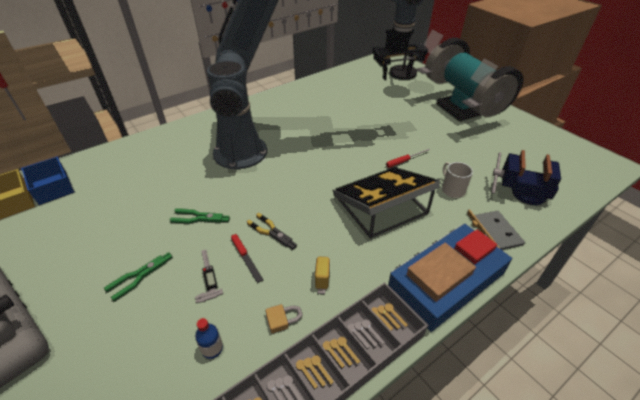

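Top view: caliper at (433,200), yellow pliers (360,212), pliers cutout (220,175), caliper cutout (262,178); the green ones are decoys. I zoom in.

```bash
python3 - <<'E'
import cv2,numpy as np
t=cv2.imread("pics/top0.png");s=cv2.imread("pics/scene0.png")
f=lambda im,x,y,w,h:cv2.resize(im[y:y+h,x:x+w],(400,300),interpolation=cv2.INTER_CUBIC)
a=np.vstack([np.hstack([f(t,187,128,112,84+8),f(t,340,165,120,90)]),np.hstack([f(s,325,160,120,90),f(s,190,205,120,100)])])
cv2.imwrite("pics/zoom0.png",cv2.convertScaleAbs(a,alpha=1.4))
E
```

```text
(no output)
```

View pics/zoom0.png

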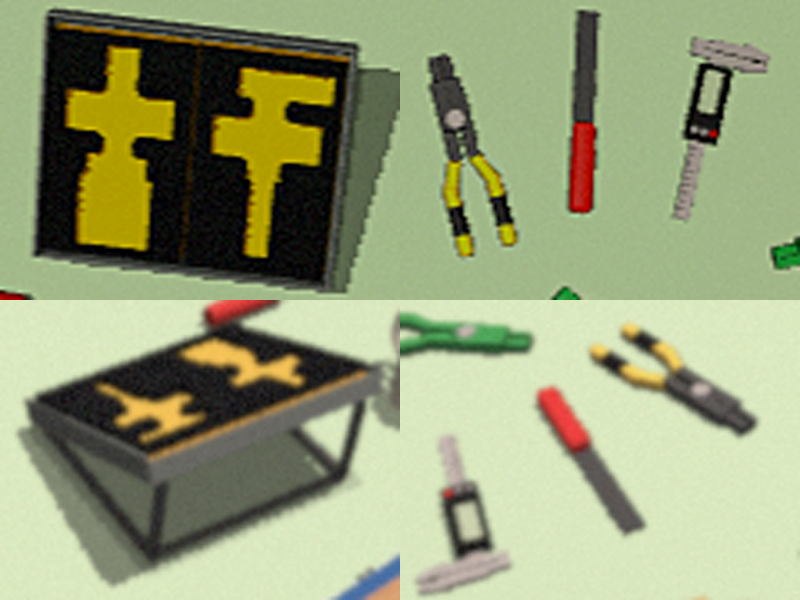

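```bash
cat > fit.py <<'E'
import cv2,numpy as np
from rig import get_calibration
from scipy.optimize import minimize
CAL={n:get_calibration(n) for n in("scene","top")}
S=4
def proj(n,X):
    c=CAL[n];p=np.asarray(X)@np.array(c["R"]).T+np.array(c["t"]);s=p[:,:2]/p[:,2:];s=s*(1+c["k1"]*(s**2).sum(1,keepdims=True))
    return s*[c["fx"],c["fy"]]+[c["cx"],c["cy"]]
def box(x0,x1,y0,y1,h): return [[(x0,y0),(x1,y0),(x1,y1),(x0,y1)],h]
def caliper(j,g=0,h=None):
    L=[box(-110-g,50,-7-g,7+g,6),box(-36-g,36+g,-15-g,15+g,18),box(62-j-g,62+g,-47-g,24.5+g,6)]
    return L
def pliers(k,g=0,solid=False):
    L=[box(-38-g,38+g,-14-g,14+g,18),box(38,61+g,-10-g,10+g,14)]
    if solid: L+=[[[(-30,-14-g),(-30,14+g),(k,27.5+g),(-125-g,27.5+g),(-125-g,-27.5-g),(k,-27.5-g)],16]]
    else:
        for s in(1,-1): L+=[[[(-34,s*2),(-34,s*13),(k,s*27.5),(k-8,s*16)],16],[[(k,s*27.5),(-125,s*25),(-125,s*14),(k-8,s*16)],16]]
    return L
RZ=lambda a:np.array([[np.cos(a),-np.sin(a),0],[np.sin(a),np.cos(a),0],[0,0,1]])
T=np.radians(25);RY=np.array([[np.cos(T),0,-np.sin(T)],[0,1,0],[np.sin(T),0,np.cos(T)]])
def raster(n,roi,polys):
    x,y,w,h=roi;m=np.zeros((h*S,w*S),np.uint8)
    for p in polys: cv2.fillPoly(m,[np.round(((p-[x,y]+.5)*S-.5)*16).astype(np.int32).reshape(-1,1,2)],255,shift=4)
    return m
small=lambda m,roi:cv2.GaussianBlur(cv2.resize(m,(roi[2],roi[3]),interpolation=cv2.INTER_AREA).astype(np.float32)/255,(0,0),.7)
def tool_mask(n,roi,parts,o,yaw):
    out=[]
    for poly,h in parts:
        P=np.array([(a,b,z) for a,b in poly for z in(0,h)])/1000.
        out.append(cv2.convexHull(proj(n,P@RZ(yaw).T+o).astype(np.float32)).reshape(-1,2))
    return small(raster(n,roi,out),roi)
def cut_mask(n,roi,parts,o,yaw):
    R=RZ(yaw)@RY;ms=[]
    for z in(0,10):
        ms.append(raster(n,roi,[proj(n,np.array([(a,b,z) for a,b in poly])/1000.@R.T+o) for poly,h in parts]))
    return small(np.minimum(*ms),roi)
def run(cost,x0,scale):
    s=np.array(scale);best=None
    x=np.array(x0,float)
    for i in range(3):
        r=minimize(lambda u:cost(x+u*s),np.zeros(len(x)),method="Nelder-Mead",options=dict(initial_simplex=np.vstack([np.zeros(len(x)),np.eye(len(x))*(1 if i%2==0 else -1)]),maxiter=500,xatol=.01,fatol=1e-3))
        x=x+r.x*s
    return x,r.fun
E
cat > go.py <<'E'
from fit import *
im={n:cv2.imread(f"pics/{n}0.png") for n in CAL}
def ymask(n,roi):
    x,y,w,h=roi;c=im[n][y:y+h,x:x+w].astype(int);v=((c[...,1]+c[...,2])/2-c[...,0]);v=v.astype(np.float32)
    hi=np.percentile(v,92);return np.clip(v/hi,0,1)
def tmask(n,roi):
    x,y,w,h=roi;c=cv2.cvtColor(im[n],cv2.COLOR_BGR2LAB)[y:y+h,x:x+w].astype(np.float32);b=np.median(c.reshape(-1,3),0);d=c-b
    v=np.hypot(d[...,1],d[...,2])/7+np.clip((-d[...,0]-55)/30,0,1);return np.clip(v-.35,0,1)
def cen(m,roi):return roi
def rois(c,r):
    o={}
    for n in CAL:
        p=proj(n,np.array([c]))[0].astype(int);o[n]=(p[0]-r,p[1]-r,2*r,2*r)
    return o
pan=[]
rr={}
for name,c,mod,g0,extra in[("caliper",(.49,-.35,0),caliper,0,20),("pliers",(.43,-.11,0),pliers,0,-70)]:
    for sel in(("top",),("scene",),("top","scene")):
        ro=rois(c,34);M={n:tmask(n,ro[n]) for n in CAL}
        f=lambda v:sum(((tool_mask(n,ro[n],mod(v[3]),np.array([v[0],v[1],0]),v[2])-M[n])**2).sum() for n in sel)
        best=min((run(f,[c[0],c[1],y,extra],[.015,.015,.1,5]) for y in(-.25,0,.25)),key=lambda r:r[1])
        print(name,sel,np.round(best[0],4),round(best[1],1))
    v=best[0]
    for n in CAL: pan+=[M[n],tool_mask(n,ro[n],mod(v[3]),np.array([v[0],v[1],0]),v[2])]
for name,c,mod,extra in[("calcut",(.54,.18,.085),lambda j,g:caliper(j,g),20),("plicut",(.55,.30,.085),lambda k,g:pliers(k,g,True),-70)]:
    for sel in(("top",),("scene",),("top","scene")):
        ro=rois(c,30);w=.5
        ro={n:(r[0]+5,r[1],50,60) if n=="top" else r for n,r in ro.items()}
        ro["top"]=(lambda p:(p[0]-21,p[1]-36,42,72))(proj("top",np.array([c]))[0].astype(int))
        ro["scene"]=(lambda p:(p[0]-28,p[1]-18,56,36))(proj("scene",np.array([c]))[0].astype(int))
        M={n:ymask(n,ro[n]) for n in CAL}
        # weight window: distance to model, ignore far pixels
        def f(v,full=False):
            s=0;mm={}
            for n in sel:
                A=mod(v[3],v[4])+[box(-20,20,-45,45,0)]
                m=cut_mask(n,ro[n],A,np.array([v[0],v[1],v[5] if len(sel)==2 else c[2]]),v[2]);W=cv2.dilate((m>.1).astype(np.uint8),np.ones((7,7)));s+=(((m-M[n])*W)**2).sum()+.1*(((m-M[n]))**2).sum();mm[n]=m
            return mm if full else s+((v[4]-3)/.7)**2*.3
        best=min((run(f,[c[0],c[1],y,extra,3,c[2]],[.008,.008,.06,4,.5,.003]) for y in(-.1,0.)),key=lambda r:r[1])
        print(name,sel,np.round(best[0],4),round(best[1],1))
    mm=f(best[0],True)
    for n in CAL: pan+=[M[n],mm[n]]
rows=[np.hstack([cv2.resize(cv2.convertScaleAbs(p*255),(200,150)) for p in pan[i:i+4]]) for i in range(0,16,4)]
cv2.imwrite("pics/fit0.png",np.vstack(rows))
E
time python3 go.py
```

```text
caliper ('top',) [ 0.4738 -0.3444 -0.2573 20.2173] 111.7
caliper ('scene',) [ 0.4805 -0.3451 -0.2614 21.6447] 101.3
caliper ('top', 'scene') [ 0.4783 -0.3449 -0.2546 22.045 ] 246.2
pliers ('top',) [  0.4619  -0.1075   0.2371 -59.6414] 40.5
pliers ('scene',) [  0.4694  -0.1092   0.2272 -63.7854] 219.2
pliers ('top', 'scene') [  0.4648  -0.1085   0.2251 -64.2624] 300.2
calcut ('top',) [ 0.5484  0.1771 -0.144  22.0592  2.3953  0.0875] 30.4
calcut ('scene',) [ 0.5472  0.1834 -0.1275 18.842   3.0194  0.0868] 32.7
calcut ('top', 'scene') [ 0.5478  0.1772 -0.1409 21.5613  2.6126  0.0884] 74.2
plicut ('top',) [  0.5721   0.2985  -0.1415 -61.3578   2.7371   0.0827] 37.0
plicut ('scene',) [  0.5691   0.3054  -0.1303 -66.9179   3.3789   0.0874] 31.1
plicut ('top', 'scene') [  0.5719   0.2978  -0.1363 -66.3528   2.7433   0.0904] 76.9
real	0m11.641s
user	0m11.888s
sys	0m0.220s
```

View pics/fit0.png

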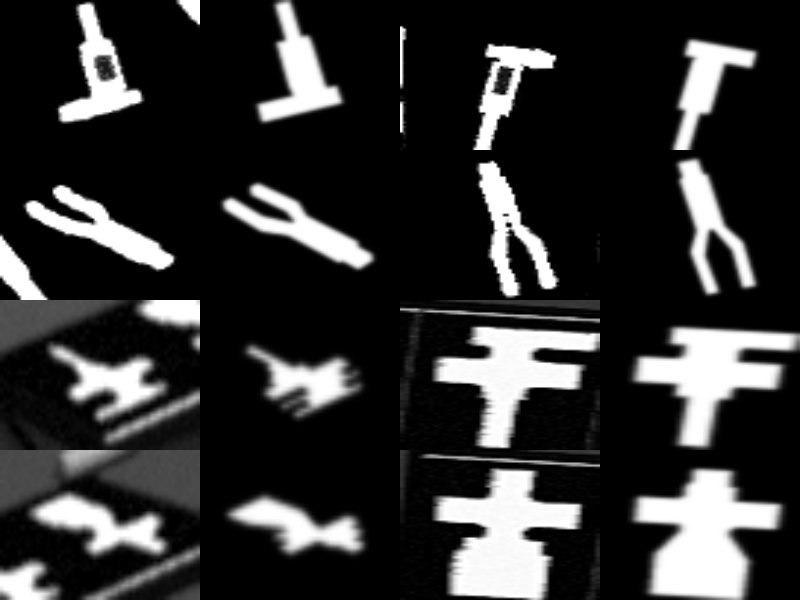

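The fits follow both outlines (caliper yaw ≈ −14.7°, stand yaw ≈ −8°). The two cameras disagree by about 7 mm in x. I'll move above the caliper and use the gripper itself to check them.

```bash
python3 -m jog '[{"grip":0,"travel":[3.25,-2.5,0],"twist":5.5},{"grip":0,"travel":[3.25,-2.5,0],"twist":0},{"grip":0,"travel":[3.25,-2.5,0],"twist":0},{"grip":0,"travel":[3.25,-2.5,0],"twist":0},{"grip":0,"travel":[3.25,-2.5,0],"twist":0},{"grip":0,"travel":[3.25,-2.5,0],"twist":0},{"grip":0,"travel":[3.25,-2.5,0],"twist":0},{"grip":0,"travel":[3.25,-2.5,0],"twist":0}]' 40
python3 -m jog '[{"grip":0,"travel":[0,-4.5,0],"twist":0},{"grip":0,"travel":[0,-4.5,0],"twist":0},{"grip":0,"travel":[0,-4.5,0],"twist":0},{"grip":0,"travel":[0,-4.5,0],"twist":0},{"grip":0,"travel":[0,-4.5,0],"twist":0},{"grip":0,"travel":[0,-4.5,0],"twist":0},{"grip":0,"travel":[0,-4.5,0],"twist":0},{"grip":0,"travel":[0,-4.5,0],"twist":0}]'
python3 -m jog '[{"grip":0,"travel":[0,-4.6,0],"twist":0},{"grip":0,"travel":[0,-4.6,0],"twist":0},{"grip":0,"travel":[0,-4.6,0],"twist":0},{"grip":0,"travel":[0,-4.6,0],"twist":0},{"grip":0,"travel":[0,-4.6,-1],"twist":0},{"grip":0,"travel":[0,-4.6,-3],"twist":0},{"grip":0,"travel":[0,-4.6,-3],"twist":0},{"grip":0,"travel":[0,-4.6,-3],"twist":0}]'
python3 - <<'E'
from rig import *
import cv2,numpy as np
from fit import proj
o=get_obs();print(o["time"],o["position"],o["tool_rot"],o["q"],o["ft_force"])
P=o["position"];out=[]
a=np.array(o["tool_rot"]);from scipy.spatial.transform import Rotation as R
M=R.from_quat(a).as_matrix()
for n in("top","scene"):
    im=camera(n)[:,:,::-1].copy();cv2.imwrite(f"pics/{n}1.png",im)
    pts=[P+M@np.array([dx,dy,.022]) for dx in(-.0095,.0095) for dy in(-.0435,-.0585,.0435,.0585)]
    q=proj(n,np.array(pts));c=q.mean(0).astype(int)
    S=6;x0,y0=c[0]-33,c[1]-33
    z=cv2.resize(im[y0:y0+66,x0:x0+66],None,fx=S,fy=S,interpolation=cv2.INTER_CUBIC)
    z=cv2.convertScaleAbs(z,alpha=1.5)
    for u in q: cv2.circle(z,tuple(int(v) for v in (u-[x0,y0]+.5)*S),3,(0,0,255),-1)
    out.append(z)
cv2.imwrite("pics/grip1.png",np.hstack(out))
E
```

```text
time: 1.6
position: [0.476, 0.3858, 0.2447]
tool_rot: [0.127, 0.992, 0.0, 0.0]
ft_force: [0.3, 0.7, -0.1]
grip_width: 0.087
time: 2.4
position: [0.4747, 0.0252, 0.2449]
tool_rot: [0.127, 0.992, 0.0, 0.0]
ft_force: [-0.2, -0.1, 0.3]
grip_width: 0.087
time: 3.2
position: [0.4747, -0.3308, 0.152]
tool_rot: [0.127, 0.992, -0.0, 0.001]
ft_force: [1.1, -0.1, 0.2]
grip_width: 0.0872
3.2 [ 0.4747096  -0.33078771  0.15195796] [ 1.27285332e-01  9.91865942e-01 -3.29902424e-04  5.36836816e-04] [-8.01708016e-01  5.86644118e-01  1.63656083e+00  1.94827448e-04
  9.17137039e-01 -2.11735954e+00] [ 1.10704949 -0.09744088  0.19784832]
```

View pics/grip1.png

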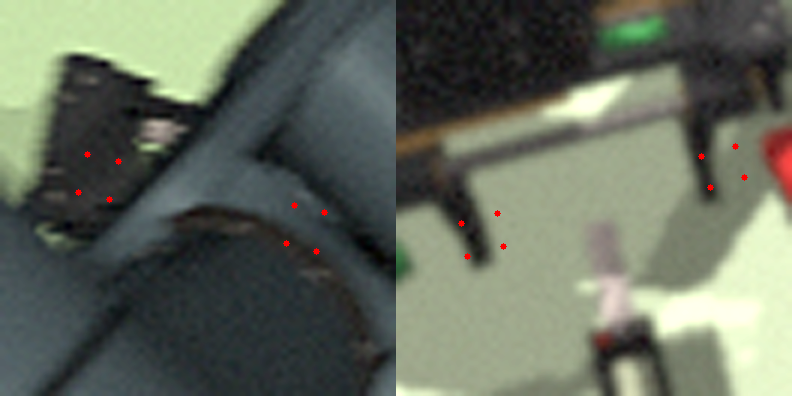

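The arm was still settling when the pictures were taken (top is hidden by the arm; scene fingertips near (708,200) and (478,262) in the crop). Retaking numerically with the arm at rest.

```bash
python3 - <<'E'
from rig import *
import cv2,numpy as np
from fit import proj
from scipy.spatial.transform import Rotation as R
camera("scene");o=get_obs();P=o["position"];print(o["time"],P)
M=R.from_quat(o["tool_rot"]).as_matrix()
im=camera("scene")[:,:,::-1].copy();cv2.imwrite("pics/scene2.png",im)
S=8;out=[]
for sgn in(-1,1):
    pts=np.array([P+M@np.array([dx,sgn*dy,.022]) for dx in(-.0095,.0095) for dy in(.0435,.0585)])
    q=proj("scene",pts);c=q.mean(0).astype(int);x0,y0=c-22
    z=cv2.convertScaleAbs(cv2.resize(im[y0:y0+44,x0:x0+44],None,fx=S,fy=S,interpolation=cv2.INTER_CUBIC),alpha=1.5)
    for u in q: cv2.circle(z,tuple(int(v) for v in (u-[x0,y0]+.5)*S),3,(0,0,255),-1)
    print(q.round(1).tolist());out.append(z)
cv2.imwrite("pics/grip2.png",np.hstack(out))
E
```

```text
3.35 [ 0.47376291 -0.33080241  0.1503515 ]
[[187.5, 253.7], [181.4, 255.4], [186.5, 248.2], [180.5, 249.9]]
[[221.8, 243.9], [227.5, 242.2], [220.4, 238.7], [226.1, 237.1]]
```

View pics/grip2.png

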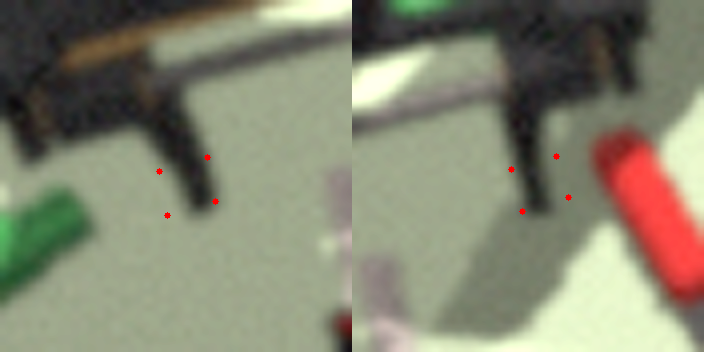

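Scene's prediction of the inner fingertip edges ((215,202), (522,211)) matches the picture within half a pixel, so I rely on scene (caliper ≈ 0.479, −0.345). Grasping the caliper.

```bash
python3 -m jog '[{"grip":0,"travel":[0.2,-0.7,-2],"twist":0},{"grip":0,"travel":[0.2,-0.7,-3],"twist":0},{"grip":0,"travel":[0,0,-3],"twist":0},{"grip":0,"travel":[0,0,-2],"twist":0},{"grip":0,"travel":[0,0,-1.2],"twist":0},{"grip":0,"travel":[0,0,0],"twist":0}]'
python3 - <<'E'
from rig import *
print(get_obs()["position"],get_obs()["ft_force"])
E
```

```text
time: 4.0
position: [0.4786, -0.3411, 0.0402]
tool_rot: [0.126, 0.992, 0.001, -0.001]
ft_force: [-1.3, 0.4, -0.2]
grip_width: 0.0871
[ 0.47858046 -0.34108561  0.04018011] [-1.26338551  0.3656178  -0.19265774]
```

```bash
python3 -m jog '[{"grip":0,"travel":[0,-0.4,-0.6],"twist":0},{"grip":0,"travel":[0,0,-0.5],"twist":0},{"grip":120,"travel":[0,0,0],"twist":0},{"grip":255,"travel":[0,0,0],"twist":0},{"grip":255,"travel":[0,0,0],"twist":0},{"grip":255,"travel":[0,0,0],"twist":0},{"grip":255,"travel":[0,0,0],"twist":0},{"grip":255,"travel":[0,0,0],"twist":0}]' 40
python3 -m jog '[{"grip":255,"travel":[0,0,2],"twist":0},{"grip":255,"travel":[0,0,4],"twist":0},{"grip":255,"travel":[0,0,4],"twist":0},{"grip":255,"travel":[0,0,4.5],"twist":0},{"grip":255,"travel":[0,0,4.5],"twist":0},{"grip":255,"travel":[0,0,4.5],"twist":0}]'
```

```text
time: 4.8
position: [0.4787, -0.3467, 0.0297]
tool_rot: [0.127, 0.992, -0.0, 0.0]
ft_force: [-0.3, 0.5, -0.0]
grip_width: 0.0469
time: 5.4
position: [0.4784, -0.3463, 0.2664]
tool_rot: [0.127, 0.992, 0.0, -0.0]
ft_force: [0.9, -1.2, -0.0]
grip_width: 0.0025
```

The fingers had not finished closing. Looking again before retrying.

```bash
cat > go2.py <<'E'
import sys
from go_lib import *
E
python3 - <<'E'
import re
s=open('go.py').read()
i=s.index("pan=[]");open('golib.py','w').write(s[:i].replace('im={n:cv2.imread(f"pics/{n}0.png") for n in CAL}','im={}'))
E
rm go2.py; python3 - <<'E'
from rig import *
from golib import *
import golib
camera("scene")
for n in("scene","top"): golib.im[n]=camera(n)[:,:,::-1].copy()
cv2.imwrite("pics/scene3.png",golib.im["scene"]);cv2.imwrite("pics/top3.png",golib.im["top"])
c=(.48,-.345,0);ro=rois(c,36);out=[]
for n in("scene",):
    M=tmask(n,ro[n])
    f=lambda v:((tool_mask(n,ro[n],caliper(21),np.array([v[0],v[1],0]),v[2])-M)**2).sum()
    b=run(f,[.48,-.345,-.26],[.01,.01,.1]);print(n,b)
x,y,w,h=ro["scene"];z=golib.im["scene"][y-20:y+h,x-10:x+w+10]
cv2.imwrite("pics/look3.png",cv2.resize(z,None,fx=6,fy=6))
print(get_obs()["position"])
E
```

```text
scene (array([ 0.48028464, -0.34635669, -0.2805834 ]), np.float64(620.8997192382812))
[ 0.48017726 -0.34812626  0.26858278]
```

View pics/look3.png

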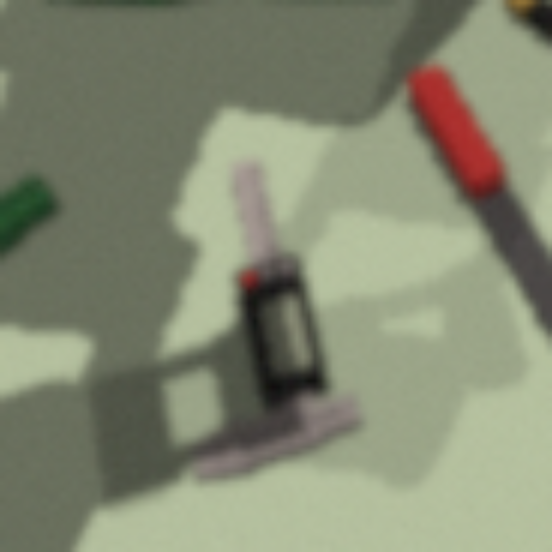

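The caliper still lies where it was (housing at (285,330) in the crop). Retry, waiting for the closure.

```bash
python3 -m jog '[{"grip":0,"travel":[-0.1,0.1,-2],"twist":0},{"grip":0,"travel":[0,0,-2],"twist":0},{"grip":0,"travel":[0,0,-2],"twist":0},{"grip":0,"travel":[0,0,-2],"twist":0},{"grip":0,"travel":[0,0,-2],"twist":0},{"grip":0,"travel":[0,0,-2],"twist":0},{"grip":0,"travel":[0,0,-2],"twist":0},{"grip":0,"travel":[0,0,-2],"twist":0}]' 40
python3 -m jog '[{"grip":0,"travel":[0,0,-2],"twist":0},{"grip":0,"travel":[0,0,-2],"twist":0},{"grip":0,"travel":[0,0,-2],"twist":0},{"grip":0,"travel":[0,0,0],"twist":0},{"grip":0,"travel":[0,0,0],"twist":0}]'
```

```text
time: 6.35
position: [0.4766, -0.3446, 0.1021]
tool_rot: [0.127, 0.992, 0.001, -0.001]
ft_force: [-0.7, -0.1, -0.7]
grip_width: 0.0567
time: 6.85
position: [0.4769, -0.3449, 0.0435]
tool_rot: [0.127, 0.992, 0.001, -0.001]
ft_force: [1.0, -0.6, -0.3]
grip_width: 0.0862
```

```bash
python3 -m jog '[{"grip":0,"travel":[0.2,-0.1,-0.8],"twist":0},{"grip":0,"travel":[0,0,-0.7],"twist":0},{"grip":255,"travel":[0,0,0],"twist":0},{"grip":255,"travel":[0,0,0],"twist":0},{"grip":255,"travel":[0,0,0],"twist":0},{"grip":255,"travel":[0,0,0],"twist":0},{"grip":255,"travel":[0,0,0],"twist":0},{"grip":255,"travel":[0,0,0],"twist":0}]' 40
python3 -m jog '[{"grip":255,"travel":[0,0,0],"twist":0},{"grip":255,"travel":[0,0,0],"twist":0},{"grip":255,"travel":[0,0,0],"twist":0},{"grip":255,"travel":[0,0,0],"twist":0},{"grip":255,"travel":[0,0,0],"twist":0}]'
```

```text
time: 7.65
position: [0.4798, -0.3468, 0.0298]
tool_rot: [0.127, 0.992, -0.0, 0.0]
ft_force: [-0.6, 0.3, 0.1]
grip_width: 0.047
time: 8.15
position: [0.4798, -0.3465, 0.0296]
tool_rot: [0.127, 0.992, 0.0, -0.0]
ft_force: [-0.0, 0.7, 0.5]
grip_width: 0.0296
```

```bash
python3 -m jog '[{"grip":255,"travel":[0,0,2],"twist":0},{"grip":255,"travel":[0,0,4],"twist":0},{"grip":255,"travel":[0,0,4.5],"twist":0},{"grip":255,"travel":[0,2,4],"twist":0},{"grip":255,"travel":[1,3,3],"twist":0},{"grip":255,"travel":[1,4,2],"twist":3},{"grip":255,"travel":[1,4,0],"twist":3.5},{"grip":255,"travel":[1,4,0],"twist":0}]'
python3 -m jog '[{"grip":255,"travel":[0,4,0],"twist":0},{"grip":255,"travel":[0,4,0],"twist":0},{"grip":255,"travel":[0,4,0],"twist":0},{"grip":255,"travel":[0,4,0],"twist":0},{"grip":255,"travel":[0,4,0],"twist":0},{"grip":255,"travel":[0,4,0],"twist":0},{"grip":255,"travel":[0,3,0],"twist":0},{"grip":255,"travel":[0,3,0],"twist":0}]'
python3 -m jog '[{"grip":255,"travel":[0,2,0],"twist":0},{"grip":255,"travel":[0,1,0],"twist":0},{"grip":255,"travel":[0,0,0],"twist":0},{"grip":255,"travel":[0,0,0],"twist":0}]'
python3 - <<'E'
from rig import *
import cv2,numpy as np
from fit import proj
for n in("scene","top"):
    cv2.imwrite(f"pics/{n}4.png",camera(n)[:,:,::-1])
print(get_obs()["position"],get_obs()["tool_rot"])
s=cv2.imread("pics/scene4.png")[100:260,290:480];t=cv2.imread("pics/top4.png")[100:260,170:330]
cv2.imwrite("pics/look4.png",np.hstack([cv2.resize(s,(420,354)),cv2.resize(t,(354,354))]))
E
```

```text
time: 8.95
position: [0.52, -0.1756, 0.2254]
tool_rot: [0.07, 0.998, -0.0, 0.001]
ft_force: [0.8, -0.5, -2.4]
grip_width: 0.0293
time: 9.75
position: [0.5191, 0.1248, 0.2242]
tool_rot: [0.07, 0.998, -0.0, -0.0]
ft_force: [-0.1, 0.1, -1.4]
grip_width: 0.0296
time: 10.15
position: [0.5196, 0.1526, 0.2244]
tool_rot: [0.071, 0.998, -0.0, -0.0]
ft_force: [0.3, -0.1, -1.7]
grip_width: 0.0296
[0.51980326 0.15216869 0.22449041] [ 7.12257428e-02  9.97460176e-01 -2.73023258e-04 -1.31533512e-04]
```

View pics/look4.png

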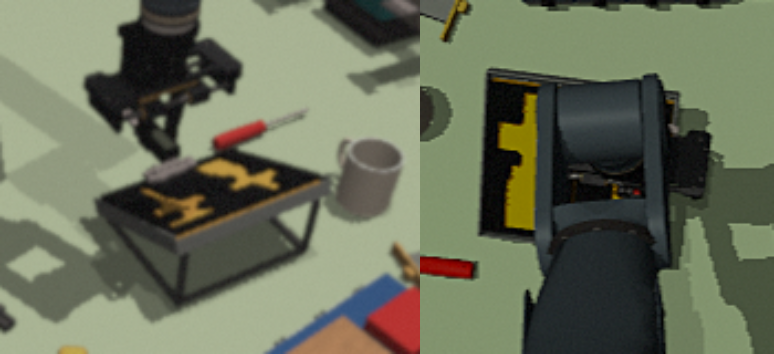

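Holding the caliper (jaw reading 29.6 mm); it hangs level above the caliper block. I'll first tilt it in the grip by pressing it lightly onto the foam face 20 mm down the slope.

```bash
python3 -m jog '[{"grip":255,"travel":[0.3,1.5,-2],"twist":0},{"grip":255,"travel":[0.3,1.5,-2],"twist":0},{"grip":255,"travel":[0,0,-2.4],"twist":0},{"grip":255,"travel":[0,0,0],"twist":0},{"grip":255,"travel":[0,0,0],"twist":0}]' 25
python3 -m jog '[{"grip":255,"travel":[0,0,-0.5],"twist":0},{"grip":255,"travel":[0,0,-0.5],"twist":0},{"grip":255,"travel":[0,0,-0.5],"twist":0},{"grip":255,"travel":[0,0,0],"twist":0}]'
python3 -m jog '[{"grip":255,"travel":[0,0,-0.5],"twist":0},{"grip":255,"travel":[0,0,-0.5],"twist":0},{"grip":255,"travel":[0,0,0],"twist":0}]'
```

```text
time: 10.75
position: [0.5258, 0.1824, 0.1605]
tool_rot: [0.071, 0.997, -0.0, -0.001]
ft_force: [-0.0, 0.7, -1.2]
grip_width: 0.0297
time: 11.15
position: [0.526, 0.1831, 0.1458]
tool_rot: [0.071, 0.998, -0.0, 0.0]
ft_force: [0.1, 0.1, 1.6]
grip_width: 0.0297
time: 11.45
position: [0.5253, 0.1833, 0.135]
tool_rot: [0.071, 0.998, -0.0, -0.001]
ft_force: [-3.0, -1.1, 1.3]
grip_width: 0.0296
```

```bash
python3 -m jog '[{"grip":255,"travel":[0,0,-0.4],"twist":0},{"grip":255,"travel":[0,0,-0.3],"twist":0},{"grip":255,"travel":[0,0,0],"twist":0}]'
python3 -m jog '[{"grip":255,"travel":[0,0,-0.3],"twist":0},{"grip":255,"travel":[0,0,0],"twist":0}]'
python3 -m jog '[{"grip":255,"travel":[0,0,-0.2],"twist":0},{"grip":255,"travel":[0,0,0],"twist":0}]'
```

```text
time: 11.75
position: [0.5258, 0.1832, 0.1282]
tool_rot: [0.071, 0.998, -0.0, -0.0]
ft_force: [-2.0, -0.6, 1.9]
grip_width: 0.0296
time: 11.95
position: [0.5261, 0.1833, 0.1255]
tool_rot: [0.071, 0.998, 0.0, 0.0]
ft_force: [-0.8, -0.5, 1.9]
grip_width: 0.0301
time: 12.15
position: [0.5262, 0.1833, 0.1242]
tool_rot: [0.071, 0.998, 0.0, 0.001]
ft_force: [-1.2, -0.8, 5.8]
grip_width: 0.0299
```

Second contact came at TCP z = 0.1242 (predicted 0.1237), so the slope heights agree. Moving above the cutout and looking.

```bash
python3 -m jog '[{"grip":255,"travel":[0,0,1],"twist":0},{"grip":255,"travel":[0.5,-0.1,1.2],"twist":0},{"grip":255,"travel":[0.6,-0.15,0],"twist":0},{"grip":255,"travel":[0,0,0],"twist":0},{"grip":255,"travel":[0,0,0],"twist":0}]' 40
cat > held.py <<'E'
import sys
from rig import *
from golib import *
import golib
name=sys.argv[1];k=sys.argv[2];hp=np.array(eval(sys.argv[3]));co=np.array(eval(sys.argv[4]));yaw=np.radians(-8.1)
# hp: predicted held origin offset from TCP (along heading, z)
o=get_obs();P=o["position"];print(P,o["ft_force"])
parts,cp=(caliper(21),caliper(21,3)) if name=="caliper" else (pliers(-63),pliers(-63,3,True))
R=RZ(yaw)@RY;O=P+RZ(yaw)@np.array([hp[0],0,hp[1]]);out=[]
for n in("scene","top"):
    im=camera(n)[:,:,::-1].copy();cv2.imwrite(f"pics/{n}{k}.png",im)
    c=proj(n,co[None])[0].astype(int);r=40;x0,y0=c-r;S=5
    z=cv2.convertScaleAbs(cv2.resize(im[y0:y0+2*r,x0:x0+2*r],None,fx=S,fy=S,interpolation=cv2.INTER_CUBIC),alpha=1.5)
    for L,Or,col,t in((cp,co,(255,0,255),10),(parts,O,(0,255,255),0)):
        for p,h in L:
            q=proj(n,np.array([(a,b,t) for a,b in p])/1000@R.T+Or)
            cv2.polylines(z,[((q-[x0,y0]+.5)*S).astype(int)],True,col,1)
    out.append(z)
cv2.imwrite(f"pics/held{k}.png",np.hstack(out))
E
python3 held.py caliper 5 "(.0055,-.0285)" "(.553,.1785,.0946)"
```

```text
time: 12.65
position: [0.5364, 0.1807, 0.145]
tool_rot: [0.071, 0.997, -0.0, -0.001]
ft_force: [-0.2, -0.5, -1.0]
grip_width: 0.0292
[0.53642636 0.18069692 0.14501041] [-0.21090923 -0.47977024 -0.99808816]
```

View pics/held5.png

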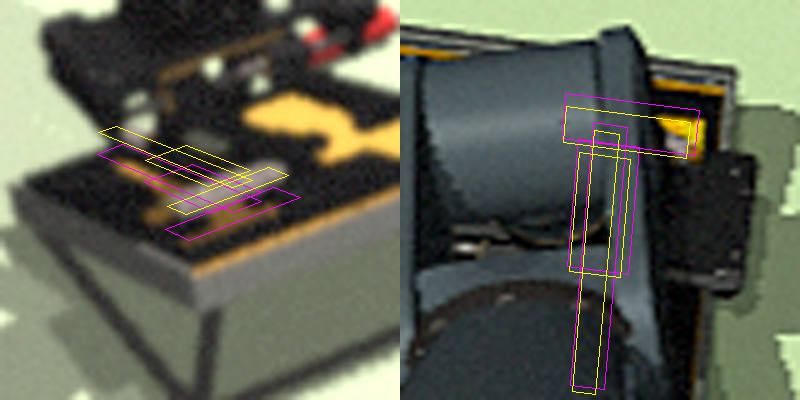

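The held caliper agrees with its prediction in both views (jaw ends near (285,175) scene, (690,155) top), but in top the slot edge (705,125) sits a few mm nearer and to the right of my cutout estimate. Refit the cutouts with the confirmed height.

```bash
cat > cut.py <<'E'
from golib import *
import golib
for n in CAL: golib.im[n]=cv2.imread(f"pics/{n}0.png")
for name,c,mod,z in[("cal",(.55,.177,.0946),lambda g:caliper(21,g),.0946),("pli",(.572,.298,.098),lambda g:pliers(-63,g,True),.098)]:
  for sel in(("top",),("scene",),("top","scene")):
    for walls in("min","floor","face","max"):
        ro={n:(lambda p:(p[0]-w,p[1]-h,2*w,2*h))(proj(n,np.array([c]))[0].astype(int)) for n,w,h in(("top",24,40),("scene",34,28))}
        M={n:ymask(n,ro[n]) for n in sel}
        def f(v):
            s=0
            for n in sel:
                A=mod(v[3])+[box(-20,20,-45,45,0)];R=RZ(v[2])@RY
                ms=[raster(n,ro[n],[proj(n,np.array([(a,b,q) for a,b in p])/1000@R.T+np.array([v[0],v[1],z])) for p,h in A]) for q in(0,10)]
                m=small({"min":np.minimum(*ms),"floor":ms[0],"face":ms[1],"max":np.maximum(*ms)}[walls],ro[n])
                W=cv2.dilate((m>.05).astype(np.uint8),np.ones((5,5)));s+=(((m-M[n])*W)**2).sum()-.3*(m*W).sum()
            return s+((v[3]-3)/.4)**2
        b=run(f,[c[0],c[1],-.14,3],[.006,.006,.04,.5]);v=b[0]
        # residual inside window only
        print(name,sel,walls,np.round(v,4),round(b[1],1))
E
python3 cut.py
```

```text
cal ('top',) min [ 0.5468  0.1761 -0.143   3.1825] -245.9
cal ('top',) floor [ 0.5449  0.1768 -0.1426  2.7409] -244.8
cal ('top',) face [ 0.5481  0.1752 -0.1511  2.8107] -243.9
cal ('top',) max [ 0.5463  0.1759 -0.1437  2.5529] -231.9
cal ('scene',) min [ 0.5542  0.1751 -0.1144  3.1795] -38.7
cal ('scene',) floor [ 0.5476  0.1782 -0.1581  2.9725] -61.5
cal ('scene',) face [ 0.5585  0.1698 -0.154   2.9029] -59.3
cal ('scene',) max [ 0.5487  0.1732 -0.1957  2.3302] 14.4
cal ('top', 'scene') min [ 0.5475  0.1758 -0.1421  3.4454] -232.8
cal ('top', 'scene') floor [ 0.5462  0.1773 -0.1465  2.8455] -301.0
cal ('top', 'scene') face [ 0.5504  0.1746 -0.1413  3.0654] -185.5
cal ('top', 'scene') max [ 0.5474  0.1758 -0.1514  2.1633] -216.5
pli ('top',) min [ 0.5708  0.2958 -0.137   3.0491] -291.1
pli ('top',) floor [ 0.5688  0.2969 -0.1443  2.8238] -288.2
pli ('top',) face [ 0.5713  0.2948 -0.1387  2.6448] -286.8
pli ('top',) max [ 0.5691  0.2963 -0.1392  2.6009] -270.7
pli ('scene',) min [ 0.5789  0.2944 -0.1119  3.0912] -52.3
pli ('scene',) floor [ 0.5731  0.2972 -0.176   2.86  ] -67.3
pli ('scene',) face [ 0.5839  0.2885 -0.1649  3.0005] -63.7
pli ('scene',) max [ 0.5815  0.2923 -0.1995  2.6449] -8.4
pli ('top', 'scene') min [ 0.5719  0.2958 -0.138   3.0593] -298.0
pli ('top', 'scene') floor [ 0.5701  0.2976 -0.1401  2.6546] -348.7
pli ('top', 'scene') face [ 0.5748  0.2941 -0.1326  2.7707] -251.0
pli ('top', 'scene') max [ 0.5702  0.2955 -0.1488  2.111 ] -271.4
```

Top and the better scene model (“floor”) agree: caliper cutout ≈ (0.547, 0.177), pliers ≈ (0.5705, 0.2965). Correcting and lowering along the foam normal.

```bash
python3 -m jog '[{"grip":255,"travel":[-0.5,-0.2,0],"twist":0},{"grip":255,"travel":[0.25,-0.04,-0.55],"twist":0},{"grip":255,"travel":[0.25,-0.04,-0.55],"twist":0},{"grip":255,"travel":[0,0,0],"twist":0},{"grip":255,"travel":[0,0,0],"twist":0}]'
python3 -m jog '[{"grip":255,"travel":[0.1,-0.01,-0.2],"twist":0},{"grip":255,"travel":[0,0,0],"twist":0}]'
python3 -m jog '[{"grip":255,"travel":[0.1,-0.02,-0.2],"twist":0},{"grip":255,"travel":[0,0,0],"twist":0}]'
```

```text
time: 13.25
position: [0.5367, 0.1779, 0.1342]
tool_rot: [0.071, 0.997, -0.0, -0.0]
ft_force: [-0.4, -0.2, -1.2]
grip_width: 0.0294
time: 13.45
position: [0.5379, 0.1779, 0.1325]
tool_rot: [0.071, 0.998, 0.0, 0.0]
ft_force: [0.9, 0.1, -2.7]
grip_width: 0.0298
time: 13.65
position: [0.5389, 0.1777, 0.1306]
tool_rot: [0.071, 0.998, 0.0, 0.0]
ft_force: [0.3, 0.6, -2.2]
grip_width: 0.0296
```

```bash
python3 -m jog '[{"grip":255,"travel":[0.1,-0.01,-0.2],"twist":0},{"grip":255,"travel":[0,0,0],"twist":0}]'
python3 -m jog '[{"grip":255,"travel":[0.05,-0.01,-0.1],"twist":0},{"grip":255,"travel":[0,0,0],"twist":0}]'
python3 -m jog '[{"grip":255,"travel":[0.05,-0.01,-0.1],"twist":0},{"grip":255,"travel":[0,0,0],"twist":0}]'
```

```text
time: 13.85
position: [0.5391, 0.1778, 0.1301]
tool_rot: [0.071, 0.998, -0.0, -0.001]
ft_force: [-4.0, 0.3, 10.1]
grip_width: 0.0296
time: 14.05
position: [0.5391, 0.1778, 0.13]
tool_rot: [0.071, 0.998, -0.0, -0.001]
ft_force: [-5.9, 0.7, 15.5]
grip_width: 0.0295
time: 14.25
position: [0.5392, 0.1778, 0.1299]
tool_rot: [0.071, 0.998, -0.0, -0.001]
ft_force: [-8.8, 0.9, 22.3]
grip_width: 0.0295
```

It rests essentially at foam-face height with 25 N, so something is on the edge, not the beads. I'll ease off and take one look.

```bash
python3 -m jog '[{"grip":255,"travel":[-0.15,0.02,0.4],"twist":0},{"grip":255,"travel":[0,0,0.4],"twist":0},{"grip":255,"travel":[0,0,0],"twist":0}]'
sed -i 's/r=40;x0,y0=c-r;S=5/r=25;x0,y0=c-r+([0,0] if n=="scene" else [8,-8]);S=8/' held.py
python3 held.py caliper 6 "(.0055,-.0285)" "(.5468,.1765,.0946)"
```

```text
time: 14.55
position: [0.5398, 0.1776, 0.135]
tool_rot: [0.071, 0.998, 0.0, 0.001]
ft_force: [-0.8, -0.5, -2.1]
grip_width: 0.0297
[0.53981422 0.17761601 0.13497231] [-0.83269266 -0.48127292 -2.08461237]
```

View pics/held6.png

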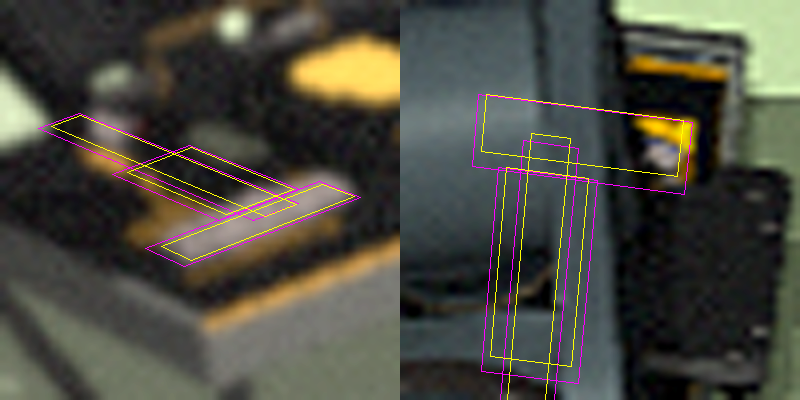

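Top: held jaw tip ends near (680,150), slot corner at (693,122), so the tool sits ~5 mm too low on the slope relative to the slot. This fits a steady −6 mm x bias of the top camera (same as on the bench). True cutout ≈ (0.553, 0.1755).

```bash
python3 -m jog '[{"grip":255,"travel":[0.3,-0.07,0],"twist":0},{"grip":255,"travel":[0,0,0],"twist":0},{"grip":255,"travel":[0.08,-0.01,-0.18],"twist":0},{"grip":255,"travel":[0.08,-0.01,-0.18],"twist":0},{"grip":255,"travel":[0,0,0],"twist":0}]'
python3 -m jog '[{"grip":255,"travel":[0.05,-0.01,-0.1],"twist":0},{"grip":255,"travel":[0,0,0],"twist":0}]'
python3 -m jog '[{"grip":255,"travel":[0.05,-0.01,-0.1],"twist":0},{"grip":255,"travel":[0,0,0],"twist":0}]'
```

```text
time: 15.15
position: [0.5438, 0.1771, 0.131]
tool_rot: [0.071, 0.997, 0.0, -0.0]
ft_force: [-1.4, 1.1, 1.2]
grip_width: 0.0295
time: 15.35
position: [0.544, 0.1771, 0.1305]
tool_rot: [0.071, 0.997, 0.0, -0.0]
ft_force: [-1.6, 2.0, 4.3]
grip_width: 0.0296
time: 15.55
position: [0.5442, 0.177, 0.13]
tool_rot: [0.071, 0.997, 0.0, -0.0]
ft_force: [-3.5, 2.9, 7.1]
grip_width: 0.0293
```

Contact now starts ~8 mm proud and yields softly: the beads. Pushing on.

```bash
python3 -m jog '[{"grip":255,"travel":[0.05,0.03,-0.1],"twist":0},{"grip":255,"travel":[0.05,0.03,-0.1],"twist":0},{"grip":255,"travel":[0,0,0],"twist":0}]'
python3 -m jog '[{"grip":255,"travel":[0.05,0,-0.1],"twist":0},{"grip":255,"travel":[0,0,0],"twist":0}]'
python3 -m jog '[{"grip":255,"travel":[0.05,0,-0.1],"twist":0},{"grip":255,"travel":[0,0,0],"twist":0}]'
```

```text
time: 15.85
position: [0.5449, 0.1773, 0.1282]
tool_rot: [0.07, 0.998, -0.0, -0.001]
ft_force: [-4.3, 1.8, 9.2]
grip_width: 0.0295
time: 16.05
position: [0.5455, 0.1772, 0.1268]
tool_rot: [0.071, 0.998, -0.0, -0.001]
ft_force: [-3.2, 0.7, 6.2]
grip_width: 0.0296
time: 16.25
position: [0.546, 0.1771, 0.1255]
tool_rot: [0.07, 0.998, -0.0, -0.001]
ft_force: [-3.5, 0.3, 5.6]
grip_width: 0.0296
```

Past the beads (peak ~10 N, now falling). On to the floor.

```bash
python3 -m jog '[{"grip":255,"travel":[0.05,0,-0.1],"twist":0},{"grip":255,"travel":[0,0,0],"twist":0}]'
python3 -m jog '[{"grip":255,"travel":[0.05,0,-0.1],"twist":0},{"grip":255,"travel":[0,0,0],"twist":0}]'
python3 -m jog '[{"grip":255,"travel":[0.05,0,-0.1],"twist":0},{"grip":255,"travel":[0,0,0],"twist":0}]'
```

```text
time: 16.45
position: [0.5465, 0.177, 0.1243]
tool_rot: [0.071, 0.998, -0.0, -0.001]
ft_force: [-3.2, 0.6, 5.1]
grip_width: 0.0295
time: 16.65
position: [0.5469, 0.177, 0.1232]
tool_rot: [0.071, 0.998, -0.0, -0.001]
ft_force: [-3.3, 0.6, 5.2]
grip_width: 0.0295
time: 16.85
position: [0.547, 0.177, 0.1229]
tool_rot: [0.07, 0.998, -0.0, -0.001]
ft_force: [-6.1, -0.2, 9.3]
grip_width: 0.029
```

```bash
python3 -m jog '[{"grip":255,"travel":[0.05,0,-0.1],"twist":0},{"grip":255,"travel":[0.05,0,-0.1],"twist":0},{"grip":255,"travel":[0,0,0],"twist":0},{"grip":255,"travel":[0,0,0],"twist":0}]'
python3 -m jog '[{"grip":110,"travel":[-0.05,0,0.2],"twist":0},{"grip":110,"travel":[0,0,0],"twist":0},{"grip":110,"travel":[0,0,0],"twist":0},{"grip":110,"travel":[0,0,0],"twist":0},{"grip":110,"travel":[0,0,0],"twist":0}]'
```

```text
time: 17.25
position: [0.5471, 0.177, 0.1228]
tool_rot: [0.07, 0.998, -0.0, -0.002]
ft_force: [-10.1, -0.7, 22.2]
grip_width: 0.0296
time: 17.75
position: [0.5489, 0.177, 0.1215]
tool_rot: [0.071, 0.997, -0.0, -0.0]
ft_force: [0.5, 0.0, 0.0]
grip_width: 0.049
```

```bash
python3 -m jog '[{"grip":110,"travel":[0,0,1.5],"twist":0},{"grip":110,"travel":[0,0,1.5],"twist":0},{"grip":255,"travel":[-0.6,0,0.5],"twist":0},{"grip":255,"travel":[-0.6,0,0],"twist":0},{"grip":255,"travel":[0,0,0],"twist":0},{"grip":255,"travel":[0,0,0],"twist":0},{"grip":255,"travel":[0,0,0],"twist":0},{"grip":255,"travel":[0,0,0],"twist":0}]'
python3 -m jog '[{"grip":255,"travel":[0,0,-0.6],"twist":0},{"grip":255,"travel":[0,0,-0.6],"twist":0},{"grip":255,"travel":[0,0,-0.4],"twist":0},{"grip":255,"travel":[0,0,0],"twist":0}]'
```

```text
time: 18.55
position: [0.5368, 0.1771, 0.1566]
tool_rot: [0.071, 0.998, -0.0, -0.0]
ft_force: [-0.2, -0.3, -0.5]
grip_width: 0.0097
time: 18.95
position: [0.5362, 0.177, 0.14]
tool_rot: [0.071, 0.998, -0.0, -0.001]
ft_force: [-0.4, 0.9, -0.2]
grip_width: 0.0001
```

```bash
python3 -m jog '[{"grip":255,"travel":[0.1,0,-0.3],"twist":0},{"grip":255,"travel":[0.1,0,-0.2],"twist":0},{"grip":255,"travel":[0,0,0],"twist":0}]'
python3 -m jog '[{"grip":255,"travel":[0.1,0,-0.2],"twist":0},{"grip":255,"travel":[0,0,0],"twist":0}]'
python3 -m jog '[{"grip":255,"travel":[0.1,0,-0.2],"twist":0},{"grip":255,"travel":[0,0,0],"twist":0}]'
```

```text
time: 19.25
position: [0.539, 0.1771, 0.1358]
tool_rot: [0.071, 0.998, -0.0, -0.0]
ft_force: [-0.1, 0.0, 0.8]
grip_width: 0.0004
time: 19.45
position: [0.5394, 0.1771, 0.135]
tool_rot: [0.071, 0.998, -0.0, -0.0]
ft_force: [-2.8, 0.1, 6.4]
grip_width: 0.0001
time: 19.65
position: [0.5396, 0.1771, 0.1346]
tool_rot: [0.07, 0.998, -0.0, -0.001]
ft_force: [-6.3, -0.6, 18.6]
grip_width: 0.0004
```

Firm at housing-top height 17.5 mm above the floor (18 expected): caliper home. Now the pliers at ≈(0.4685, −0.108), yaw ≈ +13.4°.

```bash
python3 -m jog '[{"grip":255,"travel":[0,0,2],"twist":0},{"grip":0,"travel":[0,0,4],"twist":0},{"grip":0,"travel":[-0.5,-2,4],"twist":0},{"grip":0,"travel":[-1,-4,0],"twist":5},{"grip":0,"travel":[-1,-4,0],"twist":5},{"grip":0,"travel":[-1,-4,0],"twist":5},{"grip":0,"travel":[-1,-4,0],"twist":5},{"grip":0,"travel":[-1,-4,0],"twist":1.6}]'
python3 -m jog '[{"grip":0,"travel":[-1,-3.5,0],"twist":0},{"grip":0,"travel":[-0.6,-3,-3],"twist":0},{"grip":0,"travel":[0,0,-4],"twist":0},{"grip":0,"travel":[0,0,-3],"twist":0},{"grip":0,"travel":[0,0,0],"twist":0},{"grip":0,"travel":[0,0,0],"twist":0}]' 40
python3 - <<'E'
from rig import *
import golib
from golib import *
golib.im["scene"]=camera("scene")[:,:,::-1].copy();golib.im["top"]=cv2.imread("pics/top0.png")
print(get_obs()["position"])
# clean refit of pliers on first scene picture, window restricted to the tool
golib.im["scene"]=cv2.imread("pics/scene0.png")
n="scene";p=proj(n,np.array([(.45,-.11,0)]))[0].astype(int);ro=(p[0]-34,p[1]-24,64,44);M=tmask(n,ro)
for w in(3,7):
  def f(v):
    m=tool_mask(n,ro,pliers(v[3]),np.array([v[0],v[1],0]),v[2]);W=cv2.dilate((m>.05).astype(np.uint8),np.ones((w,w)));return (((m-M)*W)**2).sum()-.3*m.sum()
  print(run(f,[.467,-.109,.23,-63],[.01,.01,.1,5]))
E
```

```text
time: 20.45
position: [0.4854, -0.0444, 0.2323]
tool_rot: [-0.119, 0.993, -0.0, 0.0]
ft_force: [1.4, -1.8, 0.3]
grip_width: 0.0484
time: 21.05
position: [0.47, -0.1079, 0.1321]
tool_rot: [-0.118, 0.993, 0.0, -0.0]
ft_force: [1.0, -0.5, 1.2]
grip_width: 0.0863
[ 0.47069344 -0.10812919  0.13297729]
(array([  0.46898153,  -0.10944449,   0.22888162, -61.36718761]), np.float64(-163.90322875976562))
(array([  0.46898153,  -0.10944449,   0.22888162, -61.36718761]), np.float64(-163.90322875976562))
```

```bash
python3 -m jog '[{"grip":0,"travel":[-0.2,-0.1,-3],"twist":0},{"grip":0,"travel":[0,0,-3],"twist":0},{"grip":0,"travel":[0,0,-2.3],"twist":0},{"grip":0,"travel":[0,0,-1.3],"twist":0},{"grip":0,"travel":[0,0,-0.7],"twist":0},{"grip":0,"travel":[0,0,0],"twist":0},{"grip":255,"travel":[0,0,0],"twist":0},{"grip":255,"travel":[0,0,0],"twist":0}]' 40
python3 -m jog '[{"grip":255,"travel":[0,0,0],"twist":0},{"grip":255,"travel":[0,0,0],"twist":0},{"grip":255,"travel":[0,0,0],"twist":0},{"grip":255,"travel":[0,0,0],"twist":0},{"grip":255,"travel":[0,0,0],"twist":0},{"grip":255,"travel":[0,0,0],"twist":0},{"grip":255,"travel":[0,0,0],"twist":0},{"grip":255,"travel":[0,0,0],"twist":0}]'
```

```text
time: 21.9
position: [0.4687, -0.1092, 0.0302]
tool_rot: [-0.118, 0.993, -0.001, 0.001]
ft_force: [-0.1, -0.3, -0.0]
grip_width: 0.0776
time: 22.7
position: [0.4676, -0.1087, 0.0289]
tool_rot: [-0.117, 0.993, 0.0, -0.0]
ft_force: [-0.0, 0.9, 0.2]
grip_width: 0.0276
```

```bash
python3 -m jog '[{"grip":255,"travel":[0,0,2],"twist":0},{"grip":255,"travel":[0,0,4],"twist":0},{"grip":255,"travel":[0,0,4.5],"twist":0},{"grip":255,"travel":[0,1,4.5],"twist":0},{"grip":255,"travel":[1,3,3],"twist":-4},{"grip":255,"travel":[1,4,1.5],"twist":-4},{"grip":255,"travel":[1,4,0],"twist":-4},{"grip":255,"travel":[1,4,0],"twist":-4}]'
python3 -m jog '[{"grip":255,"travel":[1,4,0],"twist":-4},{"grip":255,"travel":[1,4,0],"twist":-1.6},{"grip":255,"travel":[1,4,0],"twist":0},{"grip":255,"travel":[1,4,0],"twist":0},{"grip":255,"travel":[1,4,0],"twist":0},{"grip":255,"travel":[1,4,0],"twist":0},{"grip":255,"travel":[0.4,3,0],"twist":0},{"grip":255,"travel":[0,2,0],"twist":0}]'
python3 -m jog '[{"grip":255,"travel":[0,1,0],"twist":0},{"grip":255,"travel":[0,0,0],"twist":0},{"grip":255,"travel":[0,0,0],"twist":0}]' 25
```

```text
time: 23.5
position: [0.5079, 0.0524, 0.2245]
tool_rot: [0.023, 1.0, -0.0, 0.001]
ft_force: [0.9, -0.9, -3.3]
grip_width: 0.0274
time: 24.3
position: [0.5715, 0.3431, 0.2227]
tool_rot: [0.07, 0.998, -0.0, -0.001]
ft_force: [-0.2, -1.1, -2.3]
grip_width: 0.0274
time: 24.6
position: [0.5714, 0.3497, 0.2236]
tool_rot: [0.071, 0.997, -0.001, -0.001]
ft_force: [0.1, 0.2, -2.7]
grip_width: 0.0283
```

```bash
python3 -m jog '[{"grip":255,"travel":[0,-1.4,-2],"twist":0},{"grip":255,"travel":[0,-1.4,-2],"twist":0},{"grip":255,"travel":[0,0,-1.4],"twist":0},{"grip":255,"travel":[0,0,0],"twist":0},{"grip":255,"travel":[0,0,-0.5],"twist":0},{"grip":255,"travel":[0,0,-0.5],"twist":0},{"grip":255,"travel":[0,0,-0.4],"twist":0},{"grip":255,"travel":[0,0,0],"twist":0}]'
python3 -m jog '[{"grip":255,"travel":[0,0,-0.5],"twist":0},{"grip":255,"travel":[0,0,-0.5],"twist":0},{"grip":255,"travel":[0,0,0],"twist":0}]'
```

```text
time: 25.4
position: [0.5719, 0.3236, 0.1561]
tool_rot: [0.07, 0.998, 0.0, 0.0]
ft_force: [-0.9, -0.2, -1.4]
grip_width: 0.0278
time: 25.7
position: [0.5716, 0.3233, 0.1453]
tool_rot: [0.07, 0.998, 0.0, -0.0]
ft_force: [-0.5, 1.3, -0.5]
grip_width: 0.0282
```

```bash
python3 -m jog '[{"grip":255,"travel":[0,0,-0.4],"twist":0},{"grip":255,"travel":[0,0,-0.3],"twist":0},{"grip":255,"travel":[0,0,0],"twist":0}]'
python3 -m jog '[{"grip":255,"travel":[0,0,-0.2],"twist":0},{"grip":255,"travel":[0,0,0],"twist":0}]'
python3 -m jog '[{"grip":255,"travel":[0,0,-0.2],"twist":0},{"grip":255,"travel":[0,0,0],"twist":0}]'
```

```text
time: 26.0
position: [0.5722, 0.3231, 0.1386]
tool_rot: [0.071, 0.998, 0.0, 0.0]
ft_force: [0.0, 0.6, -1.0]
grip_width: 0.0279
time: 26.2
position: [0.5723, 0.3231, 0.137]
tool_rot: [0.071, 0.998, 0.0, 0.001]
ft_force: [0.8, 0.5, -1.5]
grip_width: 0.0276
time: 26.4
position: [0.5724, 0.3231, 0.1362]
tool_rot: [0.071, 0.998, 0.0, 0.001]
ft_force: [-0.4, 0.4, 3.3]
grip_width: 0.0279
```

```bash
python3 -m jog '[{"grip":255,"travel":[0,0,-0.2],"twist":0},{"grip":255,"travel":[0,0,0],"twist":0}]'
python3 -m jog '[{"grip":255,"travel":[0,0,1],"twist":0},{"grip":255,"travel":[-0.4,-1.2,0.5],"twist":0},{"grip":255,"travel":[-0.4,-1.2,0],"twist":0},{"grip":255,"travel":[0,0,0],"twist":0},{"grip":255,"travel":[0,0,0],"twist":0}]' 40
sed -i 's/r=25;x0,y0=c-r+(\[0,0\] if n=="scene" else \[8,-8\]);S=8/r=33;x0,y0=c-r;S=6/' held.py
python3 held.py pliers 7 "(.0053,-.0277)" "(.577,.2955,.0985)"
```

```text
time: 26.6
position: [0.5724, 0.3232, 0.136]
tool_rot: [0.071, 0.998, 0.0, 0.001]
ft_force: [-3.1, -0.8, 11.8]
grip_width: 0.0276
time: 27.1
position: [0.5634, 0.2982, 0.1473]
tool_rot: [0.071, 0.997, -0.0, -0.001]
ft_force: [0.7, 0.2, -3.7]
grip_width: 0.0279
[0.56336229 0.2981806  0.14734201] [ 0.74479994  0.20162539 -3.73113683]
```

View pics/held7.png

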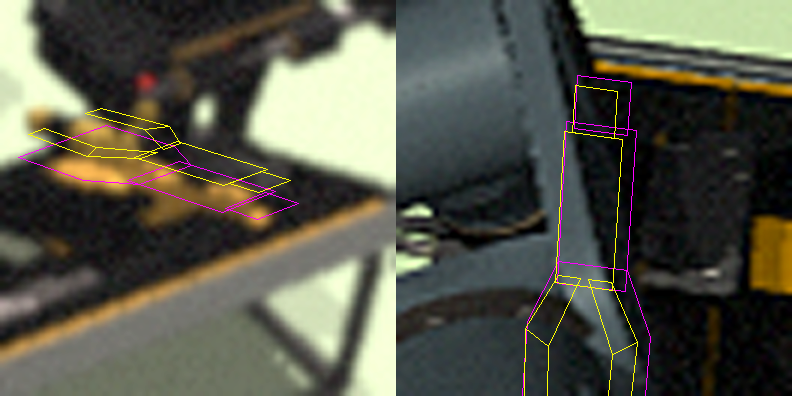

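Tool lies on its prediction (nose (285,178), handle ends (35,125)); slot from the top-view difference to the seated caliper: (0.5765, 0.296). Lowering along the normal.

```bash
python3 -m jog '[{"grip":255,"travel":[0.14,-0.03,-0.5],"twist":0},{"grip":255,"travel":[0.14,-0.03,-0.5],"twist":0},{"grip":255,"travel":[0,0,0],"twist":0},{"grip":255,"travel":[0.1,-0.01,-0.2],"twist":0},{"grip":255,"travel":[0,0,0],"twist":0}]'
python3 -m jog '[{"grip":255,"travel":[0.05,-0.01,-0.1],"twist":0},{"grip":255,"travel":[0,0,0],"twist":0}]'
python3 -m jog '[{"grip":255,"travel":[0.05,-0.01,-0.1],"twist":0},{"grip":255,"travel":[0,0,0],"twist":0}]'
python3 -m jog '[{"grip":255,"travel":[0.05,-0.01,-0.1],"twist":0},{"grip":255,"travel":[0,0,0],"twist":0}]'
```

```text
time: 27.7
position: [0.5676, 0.2984, 0.1356]
tool_rot: [0.071, 0.998, -0.0, -0.0]
ft_force: [-0.4, -0.2, -2.7]
grip_width: 0.0276
time: 27.9
position: [0.5681, 0.2983, 0.1352]
tool_rot: [0.071, 0.998, 0.0, 0.0]
ft_force: [-0.4, -0.4, -2.5]
grip_width: 0.0275
time: 28.1
position: [0.5683, 0.2983, 0.1347]
tool_rot: [0.071, 0.998, 0.0, -0.0]
ft_force: [-2.4, 0.5, 2.7]
grip_width: 0.0276
time: 28.3
position: [0.5685, 0.2982, 0.1344]
tool_rot: [0.071, 0.998, 0.0, -0.0]
ft_force: [-5.3, -0.7, 7.6]
grip_width: 0.0275
```

```bash
python3 -m jog '[{"grip":255,"travel":[0,-0.1,0],"twist":0},{"grip":255,"travel":[0,0,0],"twist":0}]'
python3 -m jog '[{"grip":255,"travel":[0.05,-0.01,-0.1],"twist":0},{"grip":255,"travel":[0,0,0],"twist":0}]'
python3 -m jog '[{"grip":255,"travel":[0.05,0,-0.1],"twist":0},{"grip":255,"travel":[0,0,0],"twist":0}]'
```

```text
time: 28.5
position: [0.5686, 0.2975, 0.134]
tool_rot: [0.071, 0.997, 0.001, -0.0]
ft_force: [-4.2, 0.8, 5.9]
grip_width: 0.0276
time: 28.7
position: [0.5687, 0.2973, 0.1332]
tool_rot: [0.071, 0.998, 0.0, -0.001]
ft_force: [-5.8, 1.2, 6.8]
grip_width: 0.0276
time: 28.9
position: [0.5688, 0.2972, 0.1322]
tool_rot: [0.071, 0.998, -0.0, -0.001]
ft_force: [-5.6, -0.1, 7.7]
grip_width: 0.0274
```

It is yielding past the beads. Continue.

```bash
python3 -m jog '[{"grip":255,"travel":[0.05,0,-0.1],"twist":0},{"grip":255,"travel":[0.05,0,-0.1],"twist":0},{"grip":255,"travel":[0,0,0],"twist":0}]'
python3 -m jog '[{"grip":255,"travel":[0.05,0,-0.1],"twist":0},{"grip":255,"travel":[0.05,0,-0.1],"twist":0},{"grip":255,"travel":[0,0,0],"twist":0}]'
python3 -m jog '[{"grip":255,"travel":[0.05,0,-0.1],"twist":0},{"grip":255,"travel":[0,0,0],"twist":0}]'
```

```text
time: 29.2
position: [0.5696, 0.2972, 0.1297]
tool_rot: [0.071, 0.998, -0.0, -0.001]
ft_force: [-4.7, -0.6, 5.9]
grip_width: 0.0276
time: 29.5
position: [0.5708, 0.297, 0.1271]
tool_rot: [0.071, 0.998, -0.0, -0.001]
ft_force: [-5.0, -0.3, 5.8]
grip_width: 0.0274
time: 29.7
position: [0.5711, 0.297, 0.126]
tool_rot: [0.071, 0.998, -0.0, -0.002]
ft_force: [-6.5, 0.3, 4.8]
grip_width: 0.0276
```

```bash
python3 -m jog '[{"grip":255,"travel":[0.03,0,-0.1],"twist":0},{"grip":255,"travel":[0,0,0],"twist":0}]'
python3 -m jog '[{"grip":255,"travel":[0.03,0,-0.1],"twist":0},{"grip":255,"travel":[0,0,0],"twist":0}]'
python3 -m jog '[{"grip":255,"travel":[0.03,0,-0.15],"twist":0},{"grip":255,"travel":[0,0,0],"twist":0},{"grip":255,"travel":[0,0,0],"twist":0}]'
```

```text
time: 29.9
position: [0.5711, 0.297, 0.1259]
tool_rot: [0.071, 0.998, -0.0, -0.002]
ft_force: [-8.2, -0.0, 10.0]
grip_width: 0.0277
time: 30.1
position: [0.5711, 0.297, 0.1259]
tool_rot: [0.07, 0.998, -0.0, -0.002]
ft_force: [-9.6, -1.2, 14.2]
grip_width: 0.0275
time: 30.4
position: [0.5711, 0.297, 0.1258]
tool_rot: [0.07, 0.998, -0.0, -0.002]
ft_force: [-12.8, -2.0, 21.3]
grip_width: 0.0272
```

Floor at z = 0.1258 (predicted 0.1262). Release and press once with closed fingers.

```bash
python3 -m jog '[{"grip":110,"travel":[-0.05,0,0.3],"twist":0},{"grip":110,"travel":[0,0,0],"twist":0},{"grip":110,"travel":[0,0,0],"twist":0},{"grip":110,"travel":[0,0,0],"twist":0},{"grip":110,"travel":[0,0,0],"twist":0}]'
python3 -m jog '[{"grip":110,"travel":[0,0,1.5],"twist":0},{"grip":110,"travel":[0,0,1.5],"twist":0},{"grip":255,"travel":[-0.5,0,0.5],"twist":0},{"grip":255,"travel":[-0.5,0,0],"twist":0},{"grip":255,"travel":[0,0,0],"twist":0},{"grip":255,"travel":[0,0,0],"twist":0},{"grip":255,"travel":[0,0,0],"twist":0},{"grip":255,"travel":[0,0,0],"twist":0}]'
python3 -m jog '[{"grip":255,"travel":[0,0,-0.6],"twist":0},{"grip":255,"travel":[0,0,-0.6],"twist":0},{"grip":255,"travel":[0,0,-0.4],"twist":0},{"grip":255,"travel":[0,0,0],"twist":0}]'
```

```text
time: 30.9
position: [0.5733, 0.2968, 0.1249]
tool_rot: [0.071, 0.997, -0.0, -0.0]
ft_force: [-0.7, 1.2, 0.2]
grip_width: 0.0488
time: 31.7
position: [0.563, 0.2969, 0.1601]
tool_rot: [0.071, 0.998, -0.0, -0.0]
ft_force: [0.1, 0.0, -0.4]
grip_width: 0.0095
time: 32.1
position: [0.5623, 0.2967, 0.1433]
tool_rot: [0.071, 0.997, -0.0, -0.001]
ft_force: [-0.0, 0.3, 0.5]
grip_width: 0.0003
```

```bash
python3 -m jog '[{"grip":255,"travel":[0.05,0,-0.3],"twist":0},{"grip":255,"travel":[0.05,0,-0.2],"twist":0},{"grip":255,"travel":[0,0,0],"twist":0}]'
python3 -m jog '[{"grip":255,"travel":[0.05,0,-0.15],"twist":0},{"grip":255,"travel":[0,0,0],"twist":0}]'
python3 -m jog '[{"grip":255,"travel":[0.1,0,-0.2],"twist":0},{"grip":255,"travel":[0,0,0],"twist":0}]'
```

```text
time: 32.4
position: [0.5642, 0.297, 0.1394]
tool_rot: [0.071, 0.998, 0.0, 0.0]
ft_force: [0.0, -0.8, 0.8]
grip_width: 0.0006
time: 32.6
position: [0.5644, 0.297, 0.1388]
tool_rot: [0.071, 0.998, -0.0, -0.0]
ft_force: [-2.1, 0.1, 3.1]
grip_width: 0.0004
time: 32.8
position: [0.5647, 0.297, 0.1384]
tool_rot: [0.071, 0.998, -0.0, -0.001]
ft_force: [-6.1, -1.9, 12.6]
grip_width: 0.0003
```

```bash
python3 -m jog '[{"grip":255,"travel":[0.1,0,-0.2],"twist":0},{"grip":255,"travel":[0,0,0],"twist":0}]'
python3 -m jog '[{"grip":255,"travel":[0,0,3],"twist":0},{"grip":255,"travel":[0,0,4.5],"twist":0},{"grip":255,"travel":[-0.5,-2,4],"twist":0},{"grip":255,"travel":[-1,-4.5,0],"twist":0},{"grip":255,"travel":[-1,-4.5,0],"twist":0},{"grip":255,"travel":[-1,-4.5,0],"twist":0},{"grip":255,"travel":[-1,-4.5,0],"twist":0},{"grip":255,"travel":[-1,-4.5,0],"twist":0}]'
python3 -m jog '[{"grip":255,"travel":[-1,-4.5,0],"twist":0},{"grip":255,"travel":[-1,-4.5,0],"twist":0},{"grip":255,"travel":[-1,-4,0],"twist":0},{"grip":255,"travel":[0,-3,0],"twist":0},{"grip":255,"travel":[0,0,0],"twist":0},{"grip":255,"travel":[0,0,0],"twist":0},{"grip":255,"travel":[0,0,0],"twist":0}]'
python3 - <<'E'
from rig import *
import cv2,numpy as np
s=camera("scene")[:,:,::-1].copy();t=camera("top")[:,:,::-1].copy()
f=lambda im,x,y,w,h,W,H:cv2.resize(im[y:y+h,x:x+w],(W,H),interpolation=cv2.INTER_CUBIC)
a=np.vstack([np.hstack([f(s,320,155,120,90,400,300),f(t,187,125,112,84+10,400,300)]),np.hstack([f(s,90,190,320,160,400,300),f(t,60,40,480,270,400,300)])])
cv2.imwrite("pics/final.png",cv2.convertScaleAbs(a,alpha=1.4));o=get_obs();print(o["time"],o["position"],o["ft_force"])
E
```

```text
time: 33.0
position: [0.5648, 0.297, 0.1382]
tool_rot: [0.07, 0.998, -0.0, -0.001]
ft_force: [-9.8, -3.7, 22.5]
grip_width: 0.0005
time: 33.8
position: [0.5111, 0.0504, 0.2492]
tool_rot: [0.07, 0.998, -0.0, 0.001]
ft_force: [1.0, -0.4, 0.3]
grip_width: 0.0006
time: 34.5
position: [0.4814, -0.1071, 0.2489]
tool_rot: [0.07, 0.998, 0.0, -0.0]
ft_force: [0.0, 0.6, -0.4]
grip_width: -0.0001
34.6 [ 0.48145155 -0.10675119  0.2489354 ] [ 0.4637705   0.07417794 -0.23218835]
```

View pics/final.png

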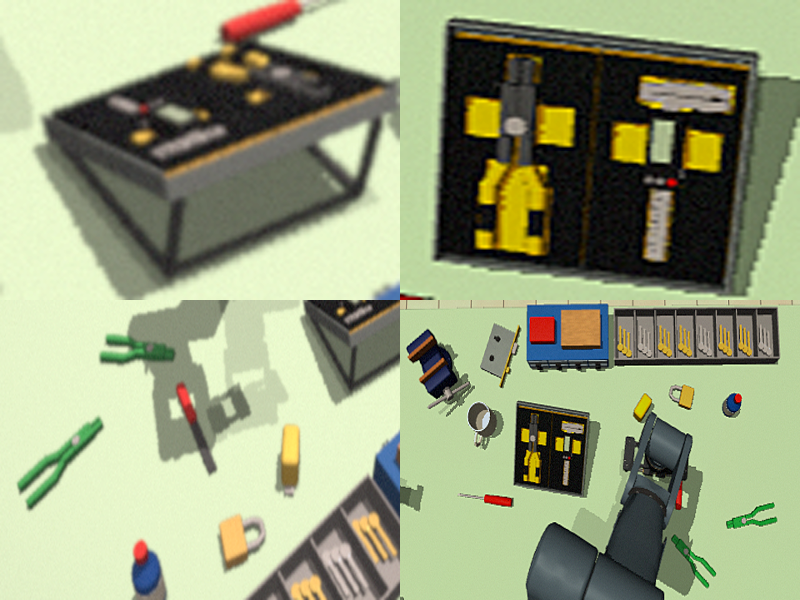

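```bash
python3 -c "
from rig import *
print(hand_in(), get_obs()['time'])"
```

```text
the job is handed in; nothing more can be done
the job is handed in; nothing more can be done
```

I seated both tools in their own cutouts, the caliper first and then the yellow-handled pliers. Both are released, and I handed the job in at about 34.6 s of the 72 s allowed.

**Pressing home:** I tilted each tool to the slope in the grip, pushed it past the beads along the foam normal until it met the floor, let go, and pressed again with closed fingers at about 20 N. The finger stopped about 17.5 mm above the floor on both, against the 18 mm tool height.

**Last pictures:** They show both tools in their cutouts. The green pliers, file, padlock, tape measure, oil bottle, mug and screwdriver appear where they were, judged by eye. The gripper was empty and clear of everything.

**What went wrong or disagreed:**
- **First grasp:** my first try at the caliper lifted before the fingers had closed. The caliper did not visibly move.
- **First insertion:** it came down on the foam edge at about 25 N because the top camera reads roughly 6 mm low in x compared with the arm. I backed off and corrected it.
- **Not checked:** I did not probe the far ends of the tools separately, so lying flat there rests on the pictures and on both tools being pressed flat before release.

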